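Supply lever to idle, then rheostat to its notch

TASK

First stand the supply lever straight upright, its idle position, and let go of it. Then take the handle of the slide rheostat's carriage and slide it along its rail until you feel its spring ball click into the one notch of the rail, and finish there still gripping the handle, with the ball in the notch. Leave everything else on the bench where it is.

Things in the scene. Friction and masses are not known exactly. Their poses are not given: they have to be found in the camera images.
- lever_base: fixed grey lever unit, base 110 x 80 x 30 mm with two round steel cheeks up to 75 mm high (30 mm wide over both); origin at the centre of its underside, z up. The lever swings in this body's x-z plane; its pivot is 45 mm above the origin, along this body's y axis. Turned about the vertical by up to 0.5 rad from start to start.
- lever_knob (a point): centre of the black ball knob, 28 mm across, on the end of the lever, 80 mm from the pivot (125 mm above the table when upright). The 10 mm steel stem is below it. Nothing stands within 50 mm beside the knob.
- lever (a joint): lever angle in rad: 0 upright (idle), negative leaning to the base's -x, positive to its +x, stops at -0.8 and 0.8; it starts leaning to -x by 0.35 to 0.75. Friction (about 1.5 N at the knob) keeps it where it is left.
- rheostat: fixed slide rheostat, 300 mm long: two grey cheeks, a dark wound tube and above it a straight level rail along this body's y axis; origin at the centre of its underside, z up. A bright steel strip lies on the rail, top 106 mm above the table; one 14 mm gap across the strip is the notch. Turned about the vertical by up to 0.35 rad.
- carriage_handle (a point): centre of the carriage's upright black handle block: 16 mm across the rail (x), 24 mm along the rail (y), 38 mm tall (from 126 to 164 mm above the table; this point at 145 mm), free on all sides. Below it is the aluminium carriage, 34 mm across and 38 mm along the rail, with the spring ball hidden under the middle of the handle. Axes parallel to the rheostat's.
- carriage (a joint): carriage travel in m along the rheostat's +y, 0 to 0.16 between stops; at 0 the handle is 80 mm to the -y side of the rheostat's middle. It starts at 0 to 0.02. The notch lies at an unlisted place between 0.055 and 0.105, different each time: it is felt, and can be seen as the gap in the strip. Sliding takes about 2 N. If overrun, slide back.
- ball (a joint): height in m of the hidden spring ball: about -0.0006 while it rides on the strip, about -0.005 down in the notch; half-way down (-0.0025) the carriage is within about 2 mm of the notch's centre. Over the last 7 mm before that centre the ball pulls the carriage on, with up to about 13 N; leaving the notch takes about 15 N either way.
- multimeter: loose hand multimeter, 160 x 85 x 41 mm, lying flat; origin at the centre of its underside; to be left alone
- screwdriver: loose screwdriver 170 mm long lying on the table in front of the rheostat; to be left alone
- plug_a: loose black plug adaptor, 26 mm across, 36 mm tall, standing near the lever unit; origin at its underside; to be left alone
- plug_b: a second plug adaptor, the same; to be left alone
- fuse_box: open grey fuse box, 120 x 160 x 35 mm, six compartments; origin at the centre of its underside; to be left alone
- wire_spool: standing copper wire spool, 64 mm across, 50 mm tall; origin at its underside; to be left alone
- lamp_holder: lamp in a white ceramic holder, 70 mm across, 108 mm tall; origin at its underside; to be left alone
Things that resemble listed ones, but are neither listed nor needed, are in the scene too. What is shaped like the lever_base but red or turquoise is not meant.

How it is judged:
By the outcome, as a careful person would: the job done as asked, in the order asked, and still so for the second after the job is handed in, while the arm keeps its last pose, push and grip.
It also fails if it takes over 61 s, if anything falls off the work surface, if the arm or the gripper's body presses on something with over 40 N, if the wrist force passes 120 N, or if a joint passes its speed limit or range.

ROBOT

A 6-joint arm with a two-finger parallel gripper is mounted at the origin on the work surface. World frame = base frame: x ahead of the robot, y to its left, z up, the work surface at z = 0. Lengths are in m, angles in rad, forces in N, time in s.
With the tool pointing down it reaches from about 0.275 to 0.975 m from the base axis. Payload 8.4 kg.
Tool frame: the origin (TCP) lies at the very end of the fingers, on their centre line; the grasp point (between the pads) lies bot.hold_point_z behind it (bot.hold_point_z is the distance from the TCP to the grasp point, in m); z points along the fingers, y is the direction in which the jaws open and shut (so a half turn about z gives the same grasp; the last joint's range is limited). The gripper opens to 92 mm and grips with 3 to 60 N. Pads are 20 mm wide; open, the fingers measure 128 mm over their backs; the gripper's body (75 mm by 189 mm) begins 69 mm behind the grasp point.
Start: joints at [1.215, 0.353, 1.633, -0, 1.155, -0.002], TCP at [0.217, 0.586, 0.215] pointing down, gripper open.
Joint ranges: [-2.63, 2.63], [-0.92, 2.1], [0.06, 2.66], [-1.3, 4.44], [0, 2.69], [-3.02, 3.02]. Speed limits (rad/s): [2.22, 2.22, 2.79, 3.14, 3.14, 3.14].

INTERFACE

Orientations are given as a unit quaternion [w, x, y, z].
In Python, from station import sensors, vision, workorder, bot gives the robot as it stands.
- The arm moves only by the shell command python3 -m pendant 'ROWS' [OPENING] [FORCE]. ROWS is JSON, a list of rows, each a list of 4 numbers: the shift along the tool's x, y, z in cm, then the turn about the tool's z in degrees. In form: [[dx, dy, dz, yaw], ...]. A call has 1 to 10 rows; each row is the pose to reach, as a shift and turn from the pose measured when the call began, along the tool's axes at that moment; what a row does not reach only later rows make up. A row lasts 1/10 s, in which the tool goes at most 50 mm and 8.59 degrees, less where a joint would pass 70% of its speed; a pose out of reach is approached as far as the arm can. A call with a gripper value outside its range is refused whole. OPENING is the finger opening in cm, from 0 to 9.19, set as the call begins (- or left out, the last holds). The fingers move at their own pace and stop on an object; FORCE is the grip in N (left out, the last holds). Time passes only in rows, so rows that repeat a pose let the fingers close. It gives the time, the measured TCP pose, the force and the opening at its end, in the units of the state.
- sensors.get_obs(): the state, without advancing time (a new reading comes with each control period).
- vision.grab_frame(name): name is "scene" or "top"; returns the picture (420x560x3 uint8, blue, green, red); there is no depth.
- vision.camera_info(name): a dict with "fx", "fy", "cx", "cy" (pixels), "k1" (the pictures are not rectified: a ray, as slopes to the right and down, at radius r is drawn at 1 + k1 r^2 times it, then the intrinsics apply), "position" and "rotation" of the camera in the world. Camera axes: x right, y down, z forward; pixel columns grow to the right and rows downward; lengths in m; the calibration is good to about 2 mm. A picture is of the moment at which its call begins. camera_info takes no time and is no camera call.
- workorder.finish_job(): hands the job in, once; it reports no verdict.
The state is a dict: "time_s": time; "joint_pos": joint angles; "qd": joint speeds; "joint_efforts": joint torques, N m; "position": TCP position; "ee_rot": TCP orientation; "wrist_force": force on the tool from outside, world axes, zero at the start; "ft_torque": the same for the moment, N m; "width": finger opening in m.
Only numpy, scipy, OpenCV 4.12 (cv2) and the standard library are available. Lean on these libraries where they do the work, as an engineer would, in place of code of your own. Each camera call takes 0.05 s, during which the arm holds its last target.

## Working session

There is one attempt and no reset: what is moved stays moved. The work goes in short steps, Python scripts to look and compute and a shell command to move; the robot and the scene stay as the last step left them, time stands still between calls to the robot, and variables do not carry over. Pictures are saved under pics/ and viewed, and the job is handed in when it is done.

```bash
ls; mkdir -p pics
cat > h.py <<'E'
import numpy as np, cv2, json
from station import sensors, vision, workorder, bot
def ci(n): return vision.camera_info(n)
def ray(n,u,v):
    c=ci(n); d=np.array([(u-c["cx"])/c["fx"],(v-c["cy"])/c["fy"]]); s=d.copy()
    for _ in range(30): s=d/(1+c["k1"]*(s@s))
    R=np.array(c["rotation"]); 
    if R.shape!=(3,3):
        from scipy.spatial.transform import Rotation as Ro
        w,x,y,z=R; R=Ro.from_quat([x,y,z,w]).as_matrix()
    r=R@np.array([s[0],s[1],1.]); return np.array(c["position"]),r/np.linalg.norm(r)
def plane(n,u,v,z):
    p,r=ray(n,u,v); return p+r*(z-p[2])/r[2]
def tri(a,b):
    (p,r),(q,s)=ray(*a),ray(*b)
    A=np.stack([r,-s],1); t=np.linalg.lstsq(A,q-p,rcond=None)[0]
    x,y=p+r*t[0],q+s*t[1]; return (x+y)/2,np.linalg.norm(x-y)
def proj(n,P):
    c=ci(n); R=np.array(c["rotation"]); 
    if R.shape!=(3,3):
        from scipy.spatial.transform import Rotation as Ro
        w,x,y,z=R; R=Ro.from_quat([x,y,z,w]).as_matrix()
    k=R.T@(np.array(P)-np.array(c["position"])); s=k[:2]/k[2]; s=s*(1+c["k1"]*(s@s))
    return np.array([c["fx"]*s[0]+c["cx"],c["fy"]*s[1]+c["cy"]])
E
python3 - <<'E'
from h import *
for n in("scene","top"):
    cv2.imwrite(f"pics/{n}0.png",vision.grab_frame(n)); print(n,ci(n))
print(bot.hold_point_z, sensors.get_obs())
E
```

```text
pics
scene {'fx': 488.58494076027824, 'fy': 488.58494076027824, 'cx': 287.60425405571715, 'cy': 214.24202360361798, 'k1': 0.0470643326313109, 'position': array([0.98910554, 0.66576306, 1.14987436]), 'rotation': array([-0.09764215,  0.25975159,  0.90899869, -0.31099278])}
top {'fx': 429.3204159581352, 'fy': 429.3204159581352, 'cx': 283.8600696007626, 'cy': 204.74014165385702, 'k1': -0.11166961368237693, 'position': array([ 0.36649063, -0.01009021,  1.33064716]), 'rotation': array([-0.05193103,  0.71244969, -0.69786671,  0.05196789])}
0.0187 {'time_s': 0.1, 'joint_pos': array([ 1.21461394e+00,  3.53580839e-01,  1.63404625e+00,  1.01777090e-06,
        1.15523219e+00, -2.38033975e-03]), 'qd': array([-7.38310127e-04, -1.49871454e-03, -2.15785176e-03,  1.46165224e-05,
       -3.29551976e-04, -9.39400014e-04]), 'joint_efforts': array([ 1.21060919e-03, -5.94898367e+01, -3.34929550e+01,  6.99436013e-02,
        1.85139285e-02, -7.89014848e-05]), 'position': array([0.21637244, 0.58586991, 0.21394335]), 'ee_rot': array([-1.13391835e-04,  1.75979978e-01,  9.84393542e-01, -6.23078732e-04]), 'wrist_force': array([-0.49232108, -0.5171803 , -0.39877496]), 'ft_torque': array([ 0.03027056, -0.00690907,  0.06177433]), 'width': 0.09172888440021479}
```

View pics/scene0.png

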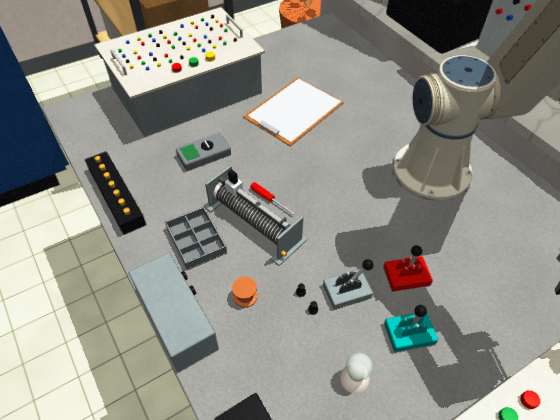

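View pics/top0.png

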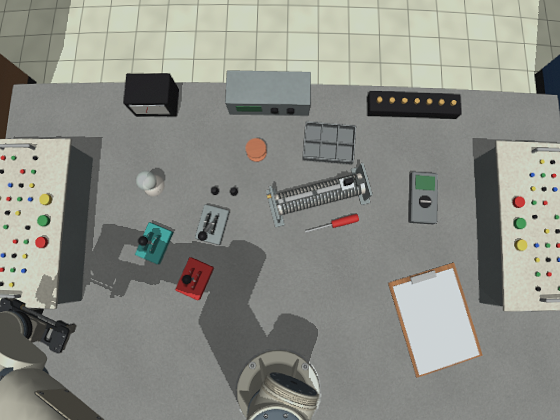

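The wanted lever unit could be confused with three things: grey (top 212,224; scene 348,287), red (195,278; 408,270) and turquoise (154,242; 411,330). By the description it is the grey one. The handle is the black block on the rheostat (top ~348,183; scene ~233,176). I'll check both in close crops.

Run:
```python
import cv2,numpy as np
t=cv2.imread("pics/top0.png");s=cv2.imread("pics/scene0.png")
def c(i,x,y,w,h,W=400,H=300): return cv2.resize(i[y:y+h,x:x+w],(W,H),interpolation=cv2.INTER_CUBIC)
o=np.vstack([np.hstack([c(t,180,195,60,45),c(s,315,250,80,60)]),np.hstack([c(t,260,145,120,90),c(s,200,160,120,90)])])
cv2.imwrite("pics/crop1.png",o)
```

```text
(no output)
```

View pics/crop1.png

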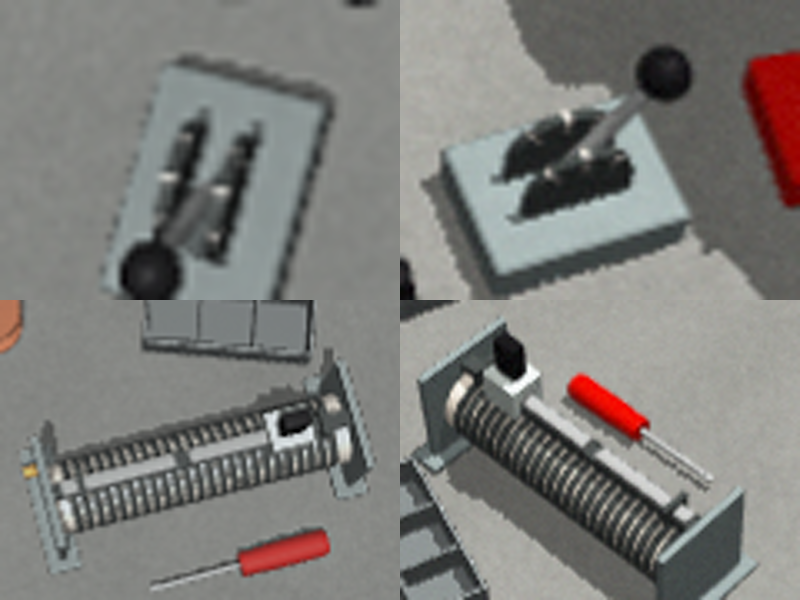

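The crops confirm the grey unit, with its black knob at about top (202,235) and scene (368,265). The black handle on the white carriage is at top (348,182), and the strip's gap is at about top (315,191) and scene (258,204). Next I measure these.

```bash
cat > m.py <<'E'
from h import *
def blob(img,x,y,w,h,thr=40):
    m=np.zeros(img.shape[:2],np.uint8); m[y:y+h,x:x+w]=(img[y:y+h,x:x+w].max(2)<thr)*255
    n,l,st,ce=cv2.connectedComponentsWithStats(m); i=1+np.argmax(st[1:,4]); return ce[i],st[i],(l==i)
E
python3 - <<'E'
from m import *
t=cv2.imread("pics/top0.png");s=cv2.imread("pics/scene0.png")
a,sa,_=blob(t,190,224,22,20); b,sb,_=blob(s,355,252,24,26)
print("knob px",a,sa,b,sb); print(tri(("top",*a),("scene",*b)))
a,sa,ma=blob(t,335,172,25,18); b,sb,mb=blob(s,224,166,18,22)
print("handle",a,sa,b,sb); P=tri(("top",*a),("scene",*b));print(P)
print("gap",tri(("top",315,191.5),("scene",257.6,204.1)), plane("top",315,191.5,.106),plane("scene",257.6,204.1,.106))
# strip ends along axis (crop2 coords)
f=lambda x,y:("top",260+x/3.333,145+(y-300)/3.333)
g=lambda x,y:("scene",200+(x-400)/3.333,160+(y-300)/3.333)
A=plane(*f(88,481),.106);B=plane(*f(265,437),.106);print("strip",A,B,np.arctan2(*(A-B)[:2][::-1]))
A=plane(*g(527,403),.106);B=plane(*g(688,513),.106);print("strip",A,B,np.arctan2(*(B-A)[:2][::-1]))
# base top
h=lambda x,y:("top",180+x/6.667,195+y/6.667)
Q=[plane(*h(*q),.03) for q in((168,62),(328,105))];print("base",Q)
h2=lambda x,y:("scene",315+(x-400)/5,250+y/5)
for q in((445,152),(497,275),(690,215),(600,100)): print(plane(*h2(*q),.03))
E
```

```text
knob px [202.11320755 235.33962264] [198 231   9   9  53] [367.43373494 264.54216867] [363 260  10  10  83]
(array([0.45424943, 0.22423633, 0.10611277]), np.float64(0.00037830457280966866))
handle [346.80769231 182.38461538] [344 179   9   7  26] [232.21111111 176.3       ] [228 170   9  14  90]
(array([ 0.61258164, -0.1869643 ,  0.13938221]), np.float64(0.004648768901963594))
gap (array([ 0.58891964, -0.09731424,  0.09711138]), np.float64(0.0032521670093383433)) [ 0.58857203 -0.09774373  0.106     ] [ 0.59120903 -0.08962448  0.106     ]
strip [ 0.56392004 -0.0152967   0.106     ] [ 0.60605702 -0.16899961  0.106     ] 1.838368106729653
strip [ 0.61390513 -0.15961615  0.106     ] [0.55984015 0.00962124 0.106     ] 1.8800115388563738
base [array([0.55549626, 0.23359867, 0.03      ]), array([0.53708345, 0.15875229, 0.03      ])]
[0.54307569 0.17106457 0.03      ]
[0.5615831  0.24376636 0.03      ]
[0.45640387 0.2681611  0.03      ]
[0.45410199 0.18833754 0.03      ]
```

```bash
cat >> h.py <<'E'
from scipy.spatial.transform import Rotation as Ro
def togo(P,yang=None):
    """P: TCP target; yang: world angle of tool y (deg)"""
    o=sensors.get_obs(); w,x,y,z=o["ee_rot"]; R=Ro.from_quat([x,y,z,w]).as_matrix()
    d=R.T@(np.array(P)-o["position"])*100
    a=np.degrees(np.arctan2(R[1,1],R[0,1])); 
    print("t",o["time_s"],"pos",o["position"].round(4),"yang",a.round(2),"tilt",R[2,2].round(5),"F",o["wrist_force"].round(1),"w",round(o["width"],4))
    t=0 if yang is None else -((yang-a+90)%180-90)
    print("row",d.round(2),"turn",round(t,2))
E
python3 - <<'E'
from h import *
togo([.4542,.2242,.17],76); togo([.4542,.2242,.0875],76)
E
```

```text
t 0.1 pos [0.2164 0.5859 0.2139] yang 69.73 tilt -1.0 F [-0.5 -0.5 -0.4] w 0.0917
row [-34.84 -25.68   4.43] turn -6.27
t 0.1 pos [0.2164 0.5859 0.2139] yang 69.73 tilt -1.0 F [-0.5 -0.5 -0.4] w 0.0917
row [-34.84 -25.67  12.68] turn -6.27
```

```bash
python3 -m pendant '[[-3.5,-2.6,0,-1],[-7,-5.2,0,-2],[-10.5,-7.8,0,-3],[-14,-10.4,0,-4],[-17.5,-13,0,-5],[-21,-15.5,0,-6.3],[-24.5,-18,0,-6.3],[-28,-20.6,0,-6.3],[-31.5,-23.2,0,-6.3],[-34.8,-25.7,0,-6.3]]' 9 20; python3 -m pendant '[[0,0,0,0],[0,0,0,0],[0,0,0,0]]'
python3 - <<'E'
from h import *
cv2.imwrite("pics/top1.png",vision.grab_frame("top"));cv2.imwrite("pics/scene1.png",vision.grab_frame("scene"))
togo([.4542,.2242,.0875],76)
E
```

```text
time_s: 1.1
position: [0.4544, 0.2225, 0.2141]
ee_rot: [-0.0, 0.122, 0.993, -0.001]
wrist_force: [-0.4, 0.5, -0.0]
width: 0.0902
time_s: 1.4
position: [0.4539, 0.2229, 0.214]
ee_rot: [-0.001, 0.122, 0.993, -0.001]
wrist_force: [0.7, 0.3, -1.1]
width: 0.0894
t 1.5 pos [0.4538 0.2234 0.2141] yang 76.11 tilt -1.0 F [-1.  -0.3 -0.2] w 0.0898
row [-0.03  0.1  12.66] turn 0.11
```

View pics/scene1.png

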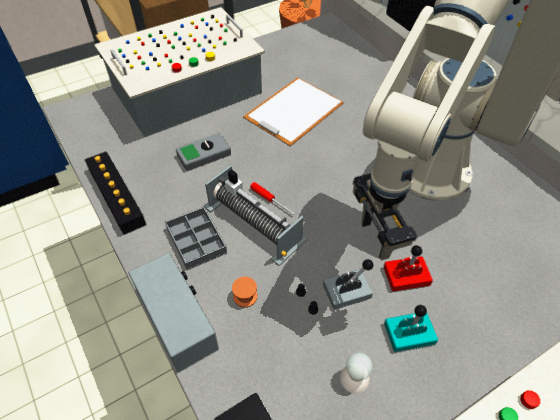

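Hovering above the grey knob, clear of the red lever. Descending, then closing.

```bash
python3 -m pendant '[[0,0.1,3,0],[0,0.1,6,0],[0,0.1,9,0],[0,0.1,11,0],[0,0.1,12.6,0],[0,0.1,12.6,0],[0,0.1,12.6,0]]' 6 15
python3 - <<'E'
from h import *
a=vision.grab_frame("top");b=vision.grab_frame("scene")
o=np.hstack([cv2.resize(a[180:270,160:280],(400,300)),cv2.resize(b[210:330,300:460],(400,300))]);cv2.imwrite("pics/c2.png",o)
togo([.4542,.2242,.0875],76)
E
```

```text
time_s: 2.2
position: [0.4536, 0.2249, 0.0882]
ee_rot: [-0.001, 0.12, 0.993, -0.001]
wrist_force: [0.4, -0.7, 0.1]
width: 0.0602
t 2.3 pos [0.4544 0.225  0.089 ] yang 76.14 tilt -1.0 F [-0.6  0.8  0.3] w 0.0604
row [-0.   -0.08  0.15] turn 0.14
```

View pics/c2.png

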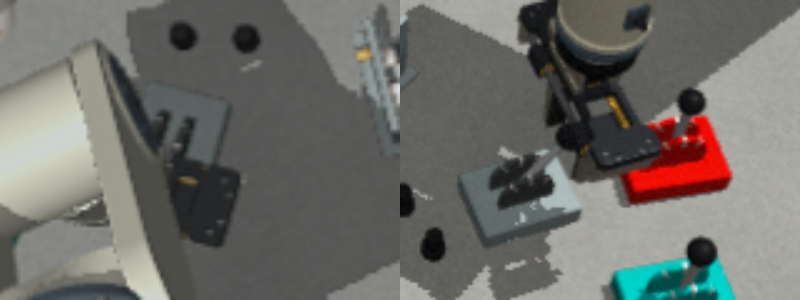

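```bash
python3 -m pendant '[[0,0,0,0],[0,0,0,0],[0,0,0,0],[0,0,0,0],[0,0,0,0],[0,0,0,0],[0,0,0,0],[0,0,0,0]]' 0 15
python3 - <<'E'
from h import *
togo([.4542,.2242,.0875],76)
E
```

```text
time_s: 3.1
position: [0.4544, 0.225, 0.0891]
ee_rot: [0.0, 0.121, 0.993, -0.0]
wrist_force: [-1.1, -0.9, 3.2]
width: 0.0266
t 3.1 pos [0.4544 0.225  0.0891] yang 76.15 tilt -1.0 F [-1.1 -0.9  3.2] w 0.0266
row [-0.   -0.08  0.16] turn 0.15
```

```bash
python3 -m pendant '[[-0.7,0,-0.5,0],[-1.33,0,-0.92,0],[-2.1,0,-1.25,0],[-2.81,0,-1.54,0],[-3.4,0,-1.7,0],[-3.97,0,-1.81,0],[-4.6,0,-1.87,0],[-5.1,0,-1.9,0],[-5.1,0,-1.9,0],[-5.1,0,-1.9,0]]' 0 15
python3 - <<'E'
from h import *
togo([.5044,.2117,.125-.0187],76)
b=vision.grab_frame("scene"); a=vision.grab_frame("top")
o=np.hstack([cv2.resize(a[180:270,160:280],(400,300)),cv2.resize(b[210:330,300:460],(400,300))]);cv2.imwrite("pics/c3.png",o)
E
```

```text
time_s: 4.1
position: [0.5036, 0.2129, 0.1075]
ee_rot: [-0.001, 0.121, 0.993, -0.0]
wrist_force: [0.9, 5.3, -14.0]
width: 0.027
t 4.1 pos [0.5036 0.2129 0.1075] yang 76.1 tilt -1.0 F [  0.9   5.3 -14. ] w 0.027
row [-0.11 -0.1   0.12] turn 0.1
```

View pics/c3.png

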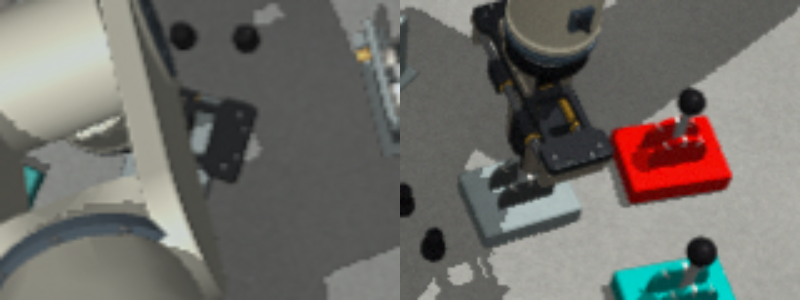

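Lever followed, and the hand pulls up slightly on it (Fz −14 N). I'll ease down, open and rise, then look.

```bash
python3 -m pendant '[[0,0,0.1,0],[0,0,0.1,0],[0,0,0.1,0]]' 0 15; python3 -m pendant '[[0,0,0,0],[0,0,0,0],[0,0,0,0],[0,0,-1,0],[0,0,-3,0],[0,0,-6,0],[0,0,-9,0],[0,0,-11,0],[0,0,-11,0]]' 6; python3 -m pendant '[[4,0,0,0],[8,0,0,0],[12,0,0,0],[15,0,0,0],[15,0,0,0],[15,0,0,0]]';  python3 - <<'E'
from h import *
togo([.5044,.2117,.125-.0187],76)
b=vision.grab_frame("scene"); a=vision.grab_frame("top")
cv2.imwrite("pics/top4.png",a);cv2.imwrite("pics/scene4.png",b)
o=np.hstack([cv2.resize(a[195:255,180:260],(400,300),interpolation=2),cv2.resize(b[240:315,310:410],(400,300),interpolation=2)]);cv2.imwrite("pics/c4.png",o)
E
```

```text
time_s: 4.5
position: [0.5041, 0.2129, 0.1072]
ee_rot: [-0.0, 0.121, 0.993, 0.0]
wrist_force: [-0.1, 0.8, 2.1]
width: 0.0268
time_s: 5.4
position: [0.5058, 0.2136, 0.2208]
ee_rot: [0.002, 0.121, 0.993, 0.001]
wrist_force: [0.2, -0.3, 0.4]
width: 0.0602
time_s: 6.0
position: [0.36, 0.2497, 0.2199]
ee_rot: [0.002, 0.12, 0.993, 0.001]
wrist_force: [1.2, 0.2, -0.6]
width: 0.06
t 6.0 pos [0.36   0.2497 0.2199] yang 76.18 tilt -0.99999 F [ 1.2  0.2 -0.6] w 0.06
row [-14.88  -0.27  11.42] turn 0.18
```

View pics/c4.png

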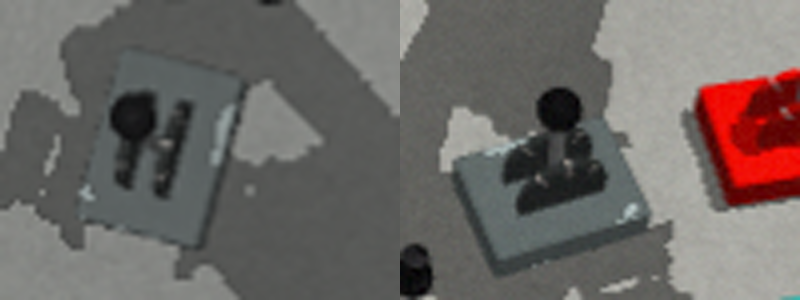

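Run:
```python
from m import *
t=cv2.imread("pics/top4.png");s=cv2.imread("pics/scene4.png")
a,sa,_=blob(t,199,210,14,16,32); b,sb,_=blob(s,340,258,20,17,24)
print("knob px",a,sa,b,sb); K,e=tri(("top",*a),("scene",*b));print(K,e)
f=lambda x,y:("top",180+x/5-.4,195+y/5-.4)
g=lambda x,y:("scene",310+(x-400)/4-.4,240+y/4-.4)
for F,C in((f,((125,47),(245,80),(200,247),(82,216))),(g,((455,160),(497,275),(650,218),(605,122)))):
    Q=np.array([plane(*F(*q),.03)[:2] for q in C]);print(Q.round(4),"ctr",Q.mean(0).round(4),[np.linalg.norm(Q[i]-Q[i-1]).round(4) for i in range(4)])
print(plane(*a[:0],*("top",),*a,.125) if 0 else plane("top",*a,.125),plane("scene",*b,.125))
o=np.hstack([cv2.resize(cv2.convertScaleAbs(t[200:245,190:235],alpha=2),(400,400),interpolation=0),cv2.resize(cv2.convertScaleAbs(s[255:310,320:375],alpha=2),(400,400),interpolation=0)]);cv2.imwrite("pics/c5.png",o)
```

```text
knob px [206.34375 218.40625] [202 214   9  12  64] [349.45121951 266.95121951] [345 262  10  11  82]
[0.50231815 0.21175535 0.11794011] 0.0004974837299181648
[[0.5564 0.2355]
 [0.5375 0.1606]
 [0.4348 0.1841]
 [0.4519 0.2571]] ctr [0.4952 0.2093] [np.float64(0.1067), np.float64(0.0772), np.float64(0.1053), np.float64(0.0749)]
[[0.5432 0.1682]
 [0.5682 0.2507]
 [0.4604 0.2695]
 [0.4409 0.1968]] ctr [0.5032 0.2213] [np.float64(0.1061), np.float64(0.0862), np.float64(0.1095), np.float64(0.0752)]
[0.50134826 0.21063466 0.125     ] [0.5058337  0.21469745 0.125     ]
```

View pics/c5.png

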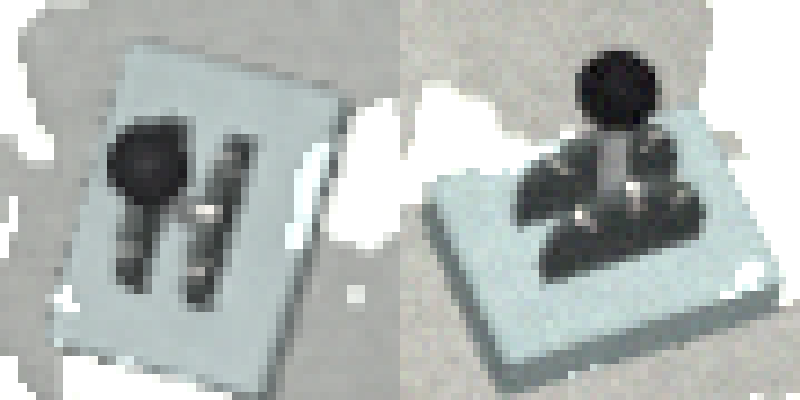

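Run:
```python
from m import *
t=cv2.imread("pics/top4.png");s=cv2.imread("pics/scene4.png")
u=np.array([.970,-.2425]);v=np.array([.2425,.970])
o=[]
for n,im,(x,y,w,h) in(("top",t,(190,198,45,50)),("scene",s,(318,252,62,62))):
    c=cv2.resize(im[y:y+h,x:x+w],None,fx=8,fy=8,interpolation=cv2.INTER_NEAREST)
    c=cv2.convertScaleAbs(c,alpha=2)
    # overlay predicted outlines for hypotheses centre C in this camera
    o.append(c)
cv2.imwrite("pics/g0.png",o[0]);cv2.imwrite("pics/g1.png",o[1])
f=lambda x,y:("top",190+x/8.889-.5,200+y/8.889-.5)
for q in((243,135),(198,308),(132,292),(188,213)):
    P=plane(*f(*q),.045);print(q,P.round(4), (P[:2]@u).round(4),(P[:2]@v).round(4))
K=plane(*f(148,163),.125);print("K",K,K[:2]@u,K[:2]@v)
# base end edges in top/scene: sample grads along u
for n,im in(("top",t),("scene",s)):
    g=cv2.cvtColor(im,cv2.COLOR_BGR2GRAY).astype(np.float32)
    Kp=plane(n,206.2,217.9,.125)[:2] if n=="top" else plane(n,349.5,266.9,.125)[:2]
    for z in(.03,):
      for vv in(-.03,.03):
        a=[]
        for d in np.arange(-.075,.075,.003):
            P=Kp+u*d+v*vv; px=proj(n,[*P,z]); a.append(int(cv2.getRectSubPix(g,(1,1),(float(px[0]),float(px[1])))[0,0]))
        print(n,vv,a)
```

```text
(243, 135) [0.5223 0.1939 0.045 ] 0.4596 0.3147
(198, 308) [0.463  0.2067 0.045 ] 0.399 0.3128
(132, 292) [0.4679 0.2294 0.045 ] 0.3983 0.336
(188, 213) [0.4952 0.2115 0.045 ] 0.4291 0.3253
K [0.50295878 0.21126294 0.125     ] 0.4366387538415739 0.32689255833972075
top -0.03 [114, 108, 124, 120, 102, 85, 98, 98, 97, 97, 97, 97, 97, 97, 97, 96, 96, 96, 96, 96, 95, 94, 93, 93, 93, 94, 94, 93, 93, 99, 106, 101, 93, 99, 95, 95, 96, 96, 96, 96, 91, 76, 87, 89, 88, 87, 87, 88, 89, 88]
top 0.03 [86, 88, 91, 96, 81, 94, 98, 95, 99, 142, 95, 94, 95, 96, 96, 96, 96, 96, 96, 95, 95, 95, 94, 81, 40, 25, 21, 20, 19, 24, 42, 74, 91, 95, 94, 94, 94, 94, 94, 94, 87, 77, 87, 86, 87, 87, 87, 87, 87, 86]
scene -0.03 [168, 164, 166, 166, 163, 138, 99, 103, 103, 102, 92, 72, 71, 54, 36, 43, 66, 75, 71, 57, 36, 34, 35, 37, 50, 75, 60, 46, 61, 84, 114, 120, 109, 106, 105, 105, 105, 104, 104, 108, 100, 90, 97, 150, 132, 110, 94, 96, 98, 98]
scene 0.03 [168, 165, 162, 162, 160, 124, 103, 117, 166, 160, 122, 103, 105, 104, 106, 106, 105, 105, 106, 103, 103, 105, 103, 101, 104, 103, 104, 105, 103, 104, 104, 102, 106, 103, 108, 102, 103, 103, 104, 103, 96, 73, 59, 72, 96, 100, 97, 96, 98, 97]
```

View pics/g1.png

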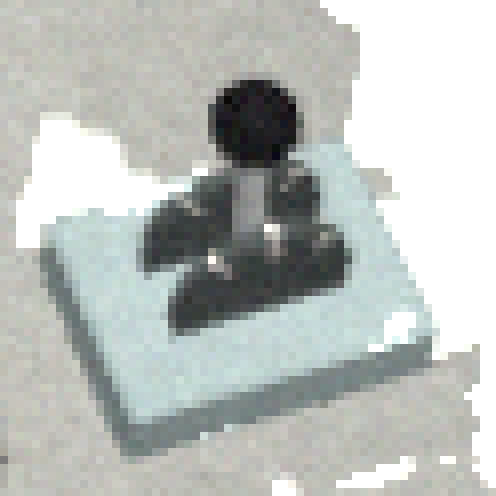

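View pics/g0.png

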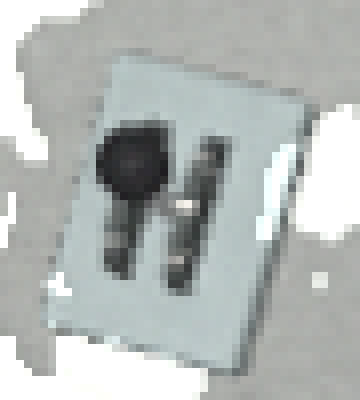

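Both cameras agree that the knob sits about 6–7 mm to +x of the base centre (base edges at −60 and +47 mm; cheek midpoint +7 mm). The −14 N was the pads slipping, because the triangulated heights read about 6 mm low. The stops (±0.8) are symmetric about upright, so I'll grip again and feel both of them to get the true centre.

```bash
python3 -m pendant '[[-4,0,0,0],[-8,0,0,0],[-12,-0.2,0,0],[-14.9,-0.3,0,0.2],[-14.9,-0.3,0,0.2],[-14.9,-0.3,4,0.2],[-14.9,-0.3,8,0.2],[-14.9,-0.3,11.4,0.2],[-14.9,-0.3,11.4,0.2],[-14.9,-0.3,11.4,0.2]]' 6; python3 -m pendant '[[0,0,0,0],[0,0,0,0],[0,0,0,0],[0,0,0,0],[0,0,0,0],[0,0,0,0],[0,0,0,0]]' 0 15
python3 - <<'E'
from h import *
togo([.5044,.2117,.125-.0187],76)
E
```

```text
time_s: 7.1
position: [0.5054, 0.2109, 0.1068]
ee_rot: [0.002, 0.123, 0.992, 0.001]
wrist_force: [-0.3, -0.3, 0.4]
width: 0.0597
time_s: 7.8
position: [0.5064, 0.2123, 0.1077]
ee_rot: [0.003, 0.123, 0.992, 0.002]
wrist_force: [1.0, 5.6, 1.2]
width: 0.0272
t 7.8 pos [0.5064 0.2123 0.1077] yang 75.85 tilt -0.99997 F [1.  5.6 1.2] w 0.0272
row [ 0.18 -0.11  0.14] turn -0.15
```

```bash
python3 -m pendant '[[-0.5,0,0.06,0],[-0.94,0,0.13,0],[-1.7,0,0.35,0],[-2.47,0,0.6,0],[-3.2,0,1,0],[-3.87,0,1.37,0],[-4.2,0,1.6,0],[-4.5,0,1.85,0],[-4.5,0,1.85,0]]'; python3 -m pendant '[[-0.25,0,0.22,0],[-0.25,0,0.22,0],[-0.25,0,0.22,0]]';python3 - <<'E'
from h import *
togo([.5044,.2117,.125-.0187],76)
E
```

```text
time_s: 8.7
position: [0.5514, 0.2014, 0.089]
ee_rot: [0.003, 0.123, 0.992, 0.003]
wrist_force: [1.9, 5.3, -3.0]
width: 0.027
time_s: 9.0
position: [0.5541, 0.2008, 0.0867]
ee_rot: [0.003, 0.123, 0.992, 0.003]
wrist_force: [1.6, 5.1, -2.2]
width: 0.0265
t 9.0 pos [0.5541 0.2008 0.0867] yang 75.82 tilt -0.99996 F [ 1.6  5.1 -2.2] w 0.0265
row [ 5.08 -0.15 -2.  ] turn -0.18
```

```bash
python3 -m pendant '[[-0.15,0,0.15,0],[-0.15,0,0.15,0]]'; python3 -m pendant '[[-0.15,0,0.15,0],[-0.15,0,0.15,0]]';python3 -m pendant '[[-0.15,0,0.15,0],[-0.15,0,0.15,0]]'
```

```text
time_s: 9.2
position: [0.5557, 0.2004, 0.0851]
ee_rot: [0.004, 0.123, 0.992, 0.003]
wrist_force: [-0.4, 4.3, -1.0]
width: 0.0264
time_s: 9.4
position: [0.5573, 0.2001, 0.0835]
ee_rot: [0.004, 0.123, 0.992, 0.003]
wrist_force: [0.4, 4.2, -1.3]
width: 0.0271
time_s: 9.6
position: [0.5582, 0.1999, 0.0826]
ee_rot: [0.003, 0.123, 0.992, 0.003]
wrist_force: [-5.7, 5.1, 7.9]
width: 0.0264
```

```bash
python3 -m pendant '[[1.22,0,-1.03,0],[2.62,0,-1.8,0],[4.15,0,-2.27,0],[5.74,0,-2.43,0],[7.33,0,-2.27,0],[8.86,0,-1.8,0],[9.6,0,-1.4,0],[10.26,0,-1.03,0],[10.7,0,-0.7,0],[10.7,0,-0.7,0]]'; python3 -m pendant '[[0.1,0,0.1,0],[0.15,0,0.15,0]]'; python3 -m pendant '[[0.15,0,0.15,0],[0.15,0,0.15,0]]';python3 -m pendant '[[0.15,0,0.15,0],[0.15,0,0.15,0]]'
```

```text
time_s: 10.6
position: [0.4514, 0.2258, 0.0886]
ee_rot: [0.001, 0.123, 0.992, 0.002]
wrist_force: [-5.0, 0.8, 4.6]
width: 0.0269
time_s: 10.8
position: [0.4495, 0.2262, 0.0871]
ee_rot: [0.001, 0.123, 0.992, 0.002]
wrist_force: [-2.3, 0.8, 6.2]
width: 0.0266
time_s: 11.0
position: [0.4477, 0.2266, 0.0855]
ee_rot: [0.001, 0.123, 0.992, 0.002]
wrist_force: [-2.1, 1.1, 2.8]
width: 0.0269
time_s: 11.2
position: [0.4459, 0.227, 0.0838]
ee_rot: [0.001, 0.123, 0.992, 0.002]
wrist_force: [-1.0, 0.7, 2.4]
width: 0.0271
```

```bash
python3 -m pendant '[[0.15,0,0.15,0],[0.15,0,0.15,0]]'; python3 -m pendant '[[0.15,0,0.15,0],[0.15,0,0.15,0]]'
```

```text
time_s: 11.4
position: [0.4442, 0.2274, 0.0821]
ee_rot: [0.0, 0.123, 0.992, 0.002]
wrist_force: [-1.8, 1.3, 1.5]
width: 0.0269
time_s: 11.6
position: [0.4429, 0.2278, 0.0806]
ee_rot: [0.001, 0.123, 0.992, 0.002]
wrist_force: [-0.4, 0.5, 3.2]
width: 0.0265
```

```bash
python3 -m pendant '[[0.15,0,0.15,0],[0.15,0,0.15,0]]'; python3 -m pendant '[[0.15,0,0.15,0],[0.15,0,0.15,0]]'
```

```text
time_s: 11.8
position: [0.4426, 0.228, 0.0799]
ee_rot: [0.002, 0.123, 0.992, 0.002]
wrist_force: [0.6, -4.1, 12.5]
width: 0.0269
time_s: 12.0
position: [0.4426, 0.2281, 0.0796]
ee_rot: [0.003, 0.123, 0.992, 0.002]
wrist_force: [0.5, -6.1, 17.0]
width: 0.0264
```

```bash
python3 -m pendant '[[0.15,0,0.15,0],[0.15,0,0.15,0]]'
```

```text
time_s: 12.2
position: [0.4426, 0.2281, 0.0795]
ee_rot: [0.005, 0.122, 0.992, 0.002]
wrist_force: [0.2, -7.2, 20.4]
width: 0.0267
```

Stops felt at u=0.493 (+) and u=0.374 (−), so the middle is u≈0.4335. The hand is now at the −0.8 stop, so I'll follow the true arc up by 57–58 mm.

```bash
python3 -m pendant '[[0,0,-0.1,0],[-0.6,0,-0.6,0],[-1.22,0,-1.1,0],[-1.9,0,-1.5,0],[-2.62,0,-1.87,0],[-3.4,0,-2.15,0],[-4.15,0,-2.34,0],[-5,0,-2.46,0],[-5.8,0,-2.5,0],[-5.8,0,-2.5,0]]'; python3 -m pendant '[[0,0,0,0],[0,0,0,0]]'
python3 - <<'E'
from h import *
togo([.5044,.2117,.125-.0187],76)
p=sensors.get_obs()["position"];print("u",p[:2]@[.97,-.2425])
E
```

```text
time_s: 13.2
position: [0.5003, 0.2139, 0.1053]
ee_rot: [0.006, 0.122, 0.992, 0.002]
wrist_force: [1.7, 1.6, 2.1]
width: 0.0271
time_s: 13.4
position: [0.5006, 0.2139, 0.1054]
ee_rot: [0.006, 0.122, 0.992, 0.002]
wrist_force: [0.9, 1.7, -0.4]
width: 0.0269
t 13.4 pos [0.5006 0.2139 0.1054] yang 75.95 tilt -0.99992 F [ 0.9  1.7 -0.4] w 0.0269
row [-0.43 -0.12 -0.09] turn -0.05
u 0.4336768689078746
```

```bash
python3 -m pendant '[[0,0,0,0],[0,0,0,0],[0,0,0,0],[0,0,-1,0],[0,0,-3,0],[0,0,-6,0],[0,0,-9,0],[0,0,-11,0],[0,0,-11,0]]' 6; python3 -m pendant '[[4,0,0,0],[8,0,0,0],[12,0,0,0],[15,0,0,0],[15,0,0,0],[15,0,0,0]]';  python3 - <<'E'
from m import *
b=vision.grab_frame("scene"); a=vision.grab_frame("top")
cv2.imwrite("pics/top6.png",a);cv2.imwrite("pics/scene6.png",b)
P,sa,_=blob(a,199,208,16,20,32); Q,sb,_=blob(b,340,255,24,21,24)
print(P,sa,Q,sb,tri(("top",*P),("scene",*Q)))
u=np.array([.970,-.2425]);v=np.array([.2425,.970])
for n,q in(("top",P),("scene",Q)):
    K=plane(n,*q,.125)[:2]; g=cv2.cvtColor(a if n=="top" else b,cv2.COLOR_BGR2GRAY).astype(np.float32)
    for vv in(-.032,-.028,.028,.032):
        L=np.array([cv2.getRectSubPix(g,(1,1),tuple(map(float,proj(n,[*(K+u*d+v*vv),.03]))))[0,0] for d in np.arange(-.07,.07,.002)])
        print(n,vv,L.astype(int).tolist())
o=np.hstack([cv2.resize(cv2.convertScaleAbs(a[198:248,188:238],alpha=2),(400,400),interpolation=0),cv2.resize(cv2.convertScaleAbs(b[252:312,318:378],alpha=2),(400,400),interpolation=0)]);cv2.imwrite("pics/c6.png",o)
E
```

```text
time_s: 14.3
position: [0.5009, 0.2142, 0.2189]
ee_rot: [0.008, 0.122, 0.992, 0.004]
wrist_force: [-0.2, -0.5, -0.2]
width: 0.0599
time_s: 14.9
position: [0.355, 0.2507, 0.2163]
ee_rot: [0.009, 0.122, 0.993, 0.004]
wrist_force: [-0.3, -0.4, 0.2]
width: 0.06
[205.8125  220.53125] [202 215   8  13  64] [351.98717949 266.34615385] [347 262  11  10  78] (array([0.49599336, 0.21328326, 0.11762238]), np.float64(0.00014901803387905457))
top -0.032 [87, 85, 86, 86, 94, 90, 85, 76, 72, 87, 95, 98, 98, 98, 98, 97, 97, 97, 97, 96, 97, 97, 96, 96, 96, 96, 96, 96, 94, 98, 108, 112, 108, 93, 97, 101, 96, 94, 95, 102, 117, 131, 107, 94, 94, 99, 102, 97, 96, 97, 97, 97, 97, 97, 96, 96, 95, 96, 97, 97, 96, 90, 84, 79, 83, 88, 88, 88, 88, 87]
top -0.028 [125, 122, 121, 120, 128, 100, 84, 82, 82, 88, 96, 98, 97, 98, 97, 96, 96, 97, 97, 97, 97, 97, 96, 96, 97, 97, 96, 96, 96, 96, 95, 94, 93, 94, 94, 94, 94, 95, 94, 94, 95, 98, 95, 95, 95, 95, 95, 95, 95, 96, 96, 97, 96, 97, 96, 96, 96, 96, 96, 97, 96, 92, 83, 79, 87, 90, 90, 89, 88, 87]
top 0.028 [93, 103, 113, 112, 89, 85, 82, 69, 76, 96, 130, 123, 94,
[... 1174 characters left out ...]
028 [169, 169, 164, 161, 161, 162, 163, 160, 148, 139, 133, 110, 105, 103, 104, 105, 104, 105, 104, 105, 106, 105, 104, 104, 104, 103, 103, 104, 105, 104, 103, 102, 104, 102, 103, 103, 101, 102, 104, 105, 102, 103, 104, 102, 103, 104, 103, 104, 103, 102, 100, 100, 103, 104, 104, 103, 104, 105, 103, 102, 100, 97, 80, 64, 57, 65, 82, 96, 100, 98]
scene 0.032 [166, 164, 163, 162, 162, 163, 164, 158, 148, 136, 170, 175, 155, 116, 106, 105, 105, 105, 104, 102, 102, 104, 105, 103, 105, 106, 106, 104, 104, 104, 103, 103, 103, 102, 103, 102, 102, 104, 103, 103, 103, 105, 105, 104, 105, 104, 105, 106, 105, 105, 104, 103, 104, 103, 103, 103, 103, 104, 106, 106, 102, 94, 82, 60, 57, 66, 81, 93, 95, 94]
```

View pics/c6.png

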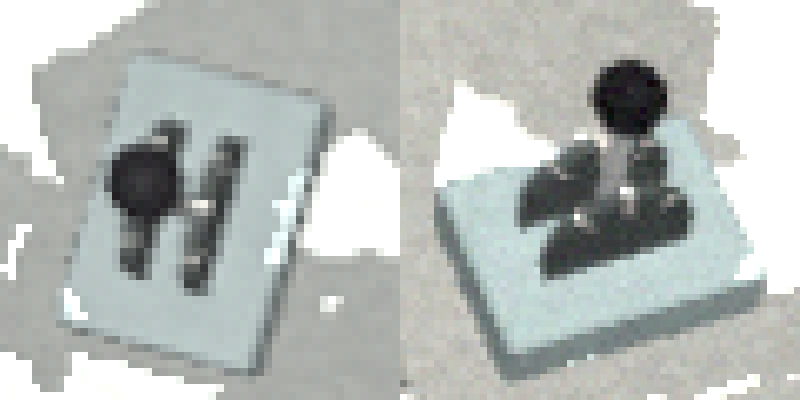

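The lever is upright within about 0.03 rad: base edges at +53 and −52 mm from the knob in the top view, +53 and about −50 in the scene view, and the cheek midpoint within 2 mm. It has been let go. Next is the handle, including the camera-to-robot offset at the knob, where the robot position is known.

Run:
```python
from m import *
print("knob top",plane("top",205.4,220.25,.125),"scene",plane("scene",351.9,266.4,.125),"hand .5006 .2139")
t=cv2.imread("pics/top6.png");s=cv2.imread("pics/scene6.png")
o=np.hstack([cv2.resize(cv2.convertScaleAbs(t[165:195,330:370],alpha=1.6),(400,300),interpolation=0),cv2.resize(cv2.convertScaleAbs(s[163:199,215:263],alpha=1.6),(400,300),interpolation=0)])
o2=np.hstack([cv2.resize(cv2.convertScaleAbs(t[165:225,285:365],alpha=1.3),(400,300),interpolation=0),cv2.resize(cv2.convertScaleAbs(s[180:240,220:300],alpha=1.3),(400,300),interpolation=0)])
cv2.imwrite("pics/c7.png",np.vstack([o,o2]))
```

```text
knob top [0.49603408 0.21308728 0.125     ] scene [0.49973879 0.21657837 0.125     ] hand .5006 .2139
```

View pics/c7.png

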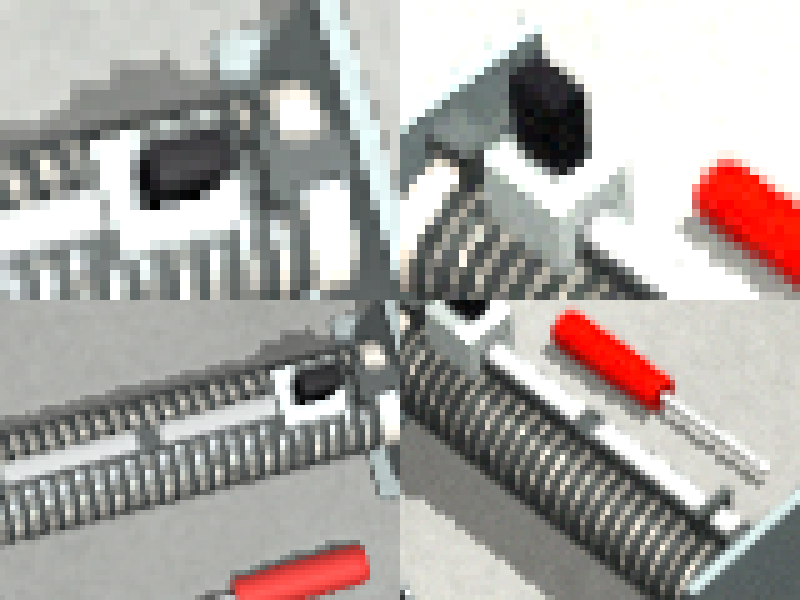

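Run:
```python
from m import *
ct=np.array([.0046,.0008,0]);cs=np.array([.0009,-.0027,0])
H=("top",348.3,181.5),("scene",232.1,176.4); print("tri handle",tri(*H))
a=plane(*H[0],.145)+ct;b=plane(*H[1],.145)+cs;print("handle",a,b)
G=("top",314.5,191.9),("scene",257.5,203.5);print("tri gap",tri(*G))
c=plane(*G[0],.106)+ct;d=plane(*G[1],.106)+cs;print("gap",c,d)
for q in((a,c),(b,d)): e=(q[1]-q[0])[:2];print(np.linalg.norm(e),np.degrees(np.arctan2(e[1],e[0])))
# strip direction
f=lambda x,y:("top",285+x/5-.5,165+(y-300)/5-.5); g=lambda x,y:("scene",220+(x-400)/5-.5,180+(y-300)/5-.5)
for F,p,q in((f,(5,471),(272,413)),(g,(490,355),(720,515))):
    A,B=plane(*F(*p),.106),plane(*F(*q),.106);e=A-B if F is f else B-A;print(np.degrees(np.arctan2(e[1],e[0])))
h=(a+b)/2;togo([h[0],h[1],.22],106)
```

```text
tri handle (array([ 0.61383604, -0.19004802,  0.13767265]), np.float64(0.00025185279763569057))
handle [ 0.61681718 -0.1880605   0.145     ] [ 0.61753426 -0.18665643  0.145     ]
tri gap (array([ 0.58821138, -0.09650301,  0.09966599]), np.float64(0.0007555381549497318))
gap [ 0.59196324 -0.09550392  0.106     ] [ 0.59127474 -0.09431609  0.106     ]
0.09583547297570282 105.03088692766532
0.096001562464715 105.87456468353763
103.612979824954
107.2270613602842
t 15.0 pos [0.3561 0.2506 0.2164] yang 75.95 tilt -0.99983 F [ 0.5 -0.3  0.8] w 0.0603
row [-35.97 -36.14  -0.12] turn -30.05
```

Corrected handle estimates from the two cameras agree within 1.6 mm at about (0.617,−0.187), with the rail at about 105.5° and the notch about 96 mm away. Raw heights read 0.138 and 0.100, the same ~7 mm low bias seen at the knob, so they fit 0.145 and 0.106. Moving over the handle.

```bash
python3 -m pendant '[[-3.6,-3.6,-0.1,-3],[-7.2,-7.2,-0.1,-6],[-10.8,-10.8,-0.1,-9],[-14.4,-14.4,-0.1,-12],[-18,-18,-0.1,-15],[-21.6,-21.6,-0.1,-18],[-25.2,-25.2,-0.1,-21],[-28.8,-28.9,-0.1,-24],[-32.4,-32.5,-0.1,-27],[-36,-36.1,-0.1,-29.5]]' 6; python3 -m pendant '[[0,0,0,0],[0,0,0,0]]'
python3 - <<'E'
from h import *
togo([.6172,-.1874,.132],105.5)
b=vision.grab_frame("scene"); a=vision.grab_frame("top")
cv2.imwrite("pics/scene8.png",np.vstack([cv2.resize(b[120:270,160:360],(640,480))]))
E
```

```text
time_s: 16.0
position: [0.6134, -0.1817, 0.2191]
ee_rot: [0.009, -0.135, 0.991, 0.001]
wrist_force: [0.5, 0.2, 0.6]
width: 0.06
time_s: 16.2
position: [0.6134, -0.1838, 0.2177]
ee_rot: [0.008, -0.133, 0.991, 0.002]
wrist_force: [-1.2, 0.3, 0.5]
width: 0.0598
t 16.2 pos [ 0.6134 -0.1838  0.2177] yang 105.28 tilt -0.99985 F [-1.2  0.3  0.5] w 0.0598
row [-0.13 -0.46  8.57] turn -0.22
```

View pics/scene8.png

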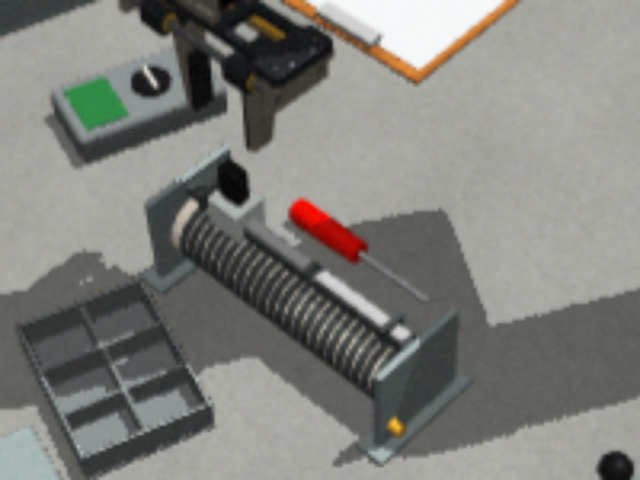

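```bash
python3 -m pendant '[[-0.1,-0.46,0,-0.2],[-0.1,-0.46,2,-0.2],[-0.1,-0.46,4,-0.2],[-0.1,-0.46,6,-0.2],[-0.1,-0.46,7.5,-0.2],[-0.1,-0.46,8.4,-0.2],[-0.1,-0.46,8.4,-0.2],[-0.1,-0.46,8.4,-0.2]]' 6
python3 - <<'E'
from h import *
togo([.6172,-.1874,.132],105.5)
b=vision.grab_frame("scene"); a=vision.grab_frame("top")
cv2.imwrite("pics/c9.png",np.hstack([cv2.resize(a[140:215,300:400],(400,300)),cv2.resize(b[140:215,190:290],(400,300))]))
E
```

```text
time_s: 17.1
position: [0.6166, -0.1852, 0.1349]
ee_rot: [0.009, -0.136, 0.991, 0.002]
wrist_force: [0.9, 0.2, 0.4]
width: 0.0601
t 17.1 pos [ 0.6166 -0.1852  0.1349] yang 105.62 tilt -0.99984 F [0.9 0.2 0.4] w 0.0601
row [ 0.01 -0.23  0.29] turn 0.12
```

View pics/c9.png

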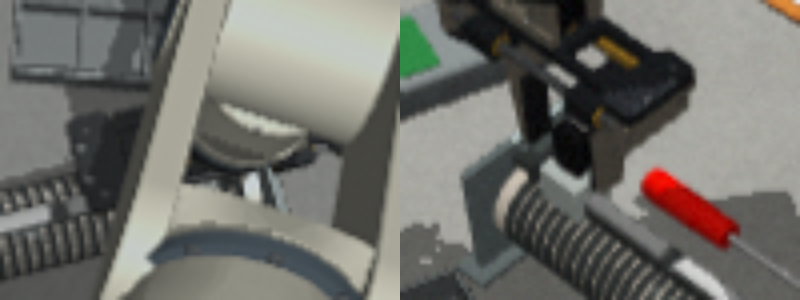

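Handle sits between the two fingers. Closing with 30 N.

```bash
python3 -m pendant '[[0,-0.2,0.15,0],[0,-0.2,0.15,0],[0,-0.2,0.15,0],[0,-0.2,0.15,0],[0,-0.2,0.15,0],[0,-0.2,0.15,0],[0,-0.2,0.15,0],[0,-0.2,0.15,0]]' 0 30
python3 - <<'E'
from h import *
togo([.6172,-.1874,.132],105.5)
p=sensors.get_obs()["position"]
a=np.radians(105.4);d=np.array([np.cos(a),np.sin(a)])
print("to gap",(np.array([.5916,-.0949])-p[:2])@d)
E
```

```text
time_s: 18.0
position: [0.6174, -0.1872, 0.1339]
ee_rot: [0.009, -0.136, 0.991, 0.002]
wrist_force: [-0.8, 2.5, 1.9]
width: 0.0237
t 18.0 pos [ 0.6174 -0.1872  0.1339] yang 105.62 tilt -0.99983 F [-0.8  2.5  1.9] w 0.0237
row [ 0.03 -0.02  0.19] turn 0.12
to gap 0.09581405060177281
```

```bash
python3 -m pendant '[[0,0.7,0,0],[0,1.5,0,0],[0,2.3,0,0],[0,3.1,0,0],[0,3.9,0,0],[0,3.9,0,0]]'
python3 - <<'E'
from h import *
togo([.6172,-.1874,.132],105.5)
E
```

```text
time_s: 18.6
position: [0.6064, -0.148, 0.1339]
ee_rot: [0.009, -0.136, 0.991, 0.002]
wrist_force: [-0.5, 2.0, 0.9]
width: 0.0244
t 18.6 pos [ 0.6064 -0.148   0.1339] yang 105.65 tilt -0.99983 F [-0.5  2.   0.9] w 0.0244
row [ 0.02 -4.09  0.18] turn 0.15
```

```bash
python3 -m pendant '[[0,0.8,0,0],[0,1.6,0,0],[0,2.4,0,0],[0,3.2,0,0],[0,4,0,0],[0,4,0,0]]'; for i in 1 2 3; do python3 -m pendant '[[0,0.2,0,0],[0,0.2,0,0]]'; done
```

```text
time_s: 19.2
position: [0.5951, -0.1078, 0.1339]
ee_rot: [0.009, -0.136, 0.991, 0.003]
wrist_force: [0.5, 2.3, -0.5]
width: 0.0238
time_s: 19.4
position: [0.5943, -0.1052, 0.1339]
ee_rot: [0.008, -0.136, 0.991, 0.004]
wrist_force: [-0.5, 1.2, 0.3]
width: 0.024
time_s: 19.6
position: [0.5937, -0.103, 0.1339]
ee_rot: [0.008, -0.136, 0.991, 0.004]
wrist_force: [0.8, 0.2, -0.8]
width: 0.0237
time_s: 19.8
position: [0.5931, -0.1007, 0.1339]
ee_rot: [0.008, -0.136, 0.991, 0.004]
wrist_force: [0.0, 1.5, -0.4]
width: 0.0238
```

```bash
for i in 1 2 3 4 5; do python3 -m pendant '[[0,0.15,0,0],[0,0.15,0,0]]' | egrep 'pos|force'; done
```

```text
position: [0.5925, -0.0987, 0.1339]
wrist_force: [-0.4, 3.2, 0.4]
position: [0.5917, -0.096, 0.1339]
wrist_force: [-1.2, 9.2, 1.5]
position: [0.5911, -0.0937, 0.1339]
wrist_force: [-0.9, 5.3, 0.5]
position: [0.591, -0.0933, 0.1339]
wrist_force: [1.3, -4.7, -1.4]
position: [0.591, -0.0931, 0.1339]
wrist_force: [0.7, -6.9, -3.5]
```

Felt it: a forward pull rising to 9 N, then a reversal at y≈−0.0935, about 1.5 mm from the gap seen in the pictures. I'll relax the push now and check the ball holds from both sides.

```bash
for r in 1 2; do python3 -m pendant '[[0,0,0,0],[0,0,0,0]]' | egrep 'pos|force'; done;  python3 -m pendant '[[0,-0.15,0,0],[0,-0.15,0,0]]'| egrep 'pos|force'; python3 -m pendant '[[0,-0.15,0,0],[0,-0.15,0,0]]'| egrep 'pos|force'
```

```text
position: [0.591, -0.0934, 0.1339]
wrist_force: [0.7, -1.9, -2.0]
position: [0.591, -0.0934, 0.1339]
wrist_force: [0.8, -1.4, -0.9]
position: [0.5911, -0.0937, 0.1339]
wrist_force: [-1.1, 5.3, 0.7]
position: [0.5911, -0.0937, 0.1339]
wrist_force: [-1.5, 6.3, 0.4]
```

```bash
python3 -m pendant '[[0,0.03,0,0],[0,0.03,0,0],[0,0.03,0,0],[0,0.03,0,0],[0,0.03,0,0]]'
python3 - <<'E'
from m import *
b=vision.grab_frame("scene"); a=vision.grab_frame("top")
cv2.imwrite("pics/sceneF.png",b);cv2.imwrite("pics/topF.png",a)
print(sensors.get_obs()["wrist_force"])
E
```

```text
time_s: 22.1
position: [0.591, -0.0934, 0.1339]
ee_rot: [0.008, -0.136, 0.991, 0.006]
wrist_force: [-0.7, 0.2, -1.0]
width: 0.0243
[-0.0352921   0.08329359 -1.33498203]
```

View pics/sceneF.png

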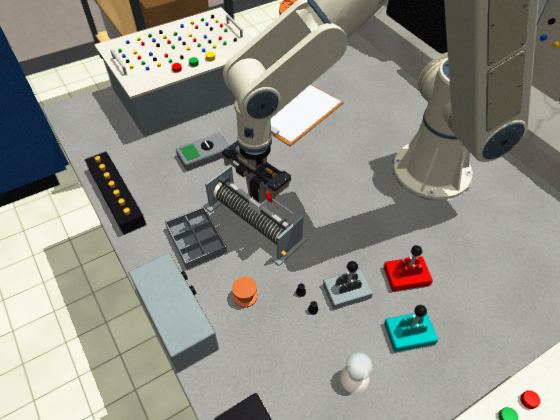

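View pics/topF.png

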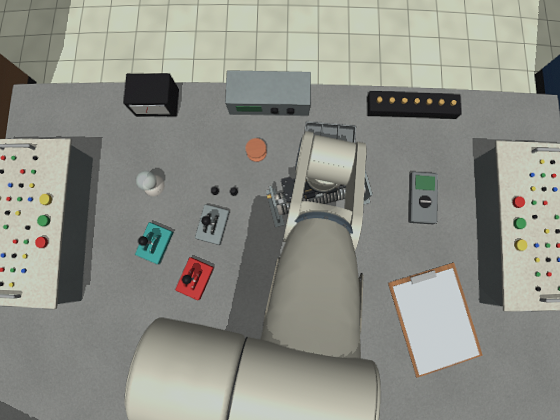

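The pictures show the hand holding the handle mid-rail, everything else in place, and the grey lever now fully lit (top 208,221; scene 351,267). One more lever check in this light before handing in.

Run:
```python
import cv2,numpy as np
a=cv2.imread("pics/topF.png");b=cv2.imread("pics/sceneF.png")
o=np.hstack([cv2.resize(a[200:250,185:235],(400,400),interpolation=0),cv2.resize(b[252:312,318:378],(400,400),interpolation=0)]);cv2.imwrite("pics/cF.png",o)
```

```text
(no output)
```

View pics/cF.png

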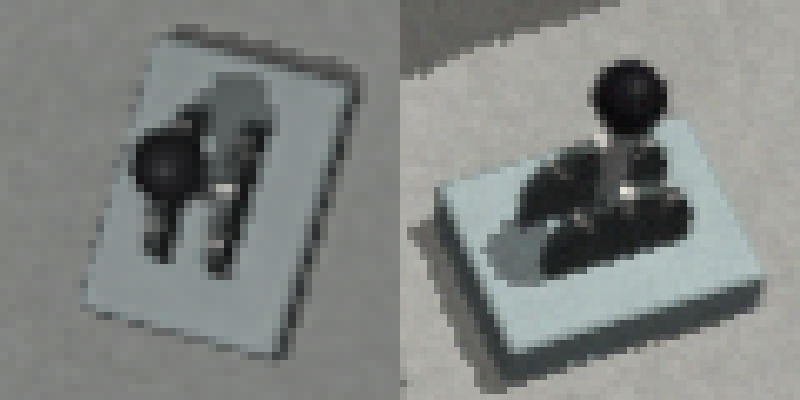

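Run:
```python
from m import *
u=np.array([.970,-.2425])
f=lambda x,y:("top",185+x/8-.5,200+y/8-.5); g=lambda x,y:("scene",318+(x-400)/6.667-.5,252+y/6.667-.5)
for F,C,k in((f,((163,37),(352,87),(277,352),(88,305)),(169,167)),(g,((439,190),(690,124),(762,280),(511,353)),(630,97))):
    Q=np.array([plane(*F(*q),.03)[:2] for q in C]);c=Q.mean(0);K=plane(*F(*k),.125)[:2]
    print(Q.round(4).tolist(),[np.linalg.norm(Q[i]-Q[i-1]).round(4) for i in range(4)],"K-c",(K-c)@u,(K-c)@[.2425,.97])
```

```text
[[0.556, 0.2346], [0.5382, 0.1609], [0.4363, 0.1856], [0.4524, 0.2586]] [np.float64(0.1064), np.float64(0.0758), np.float64(0.1048), np.float64(0.0748)] K-c -0.0006354105971393711 0.0023916897259887012
[[0.5438, 0.1692], [0.4406, 0.197], [0.46, 0.2677], [0.5612, 0.2422]] [np.float64(0.075), np.float64(0.1069), np.float64(0.0733), np.float64(0.1044)] K-c -0.0016560547849981037 -0.003615646821898303
```

Run:
```python
from h import *
o=sensors.get_obs();print(o["time_s"],o["position"],o["wrist_force"],o["width"])
workorder.finish_job()
```

```text
22.2 [ 0.59102189 -0.09343915  0.13391856] [-0.0352921   0.08329359 -1.33498203] 0.023686106799853886
the job is handed in; nothing more can be done
```

I stood the grey supply lever upright and let go of it, then slid the carriage into the notch. I handed in at 22.2 s, still gripping the handle.

**Lever:**
- The first try overshot by about 6 mm at the knob, because the pads slipped and the camera heights read about 7 mm low.
- I gripped it again, felt both end stops and set it midway between them.
- In the last pictures the knob is within 0.6 mm (top view) and 1.7 mm (scene view) of the base centre, so about 0.02 rad or less from upright.
- Some checks disagreed. The distance between the two stops measured 119 mm instead of 115 mm, which leaves about ±0.025 rad of uncertainty. Across the swing plane, the two cameras' offsets of knob from base centre differ by about 6 mm (+2.4 and −3.6 mm).

**Carriage:**
- Sliding took little force, then the carriage pulled forward with up to 9 N, and the force reversed at about the place of the gap seen in the pictures (1.5 mm apart).
- Nudges with about 6–7 N either way moved it only 0.3 mm, so the ball is in the notch. I could not read the ball's height directly.
- I ended centred with less than 1.5 N at the wrist and the fingers 24 mm apart on the 24 mm handle.

Nothing else looked moved in the last pictures. The arm hid the screwdriver in the top view and most of it in the scene view.

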